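# Seat the star wheel on the indexing drive

## Task

Fit the loose white star wheel onto the indexing drive: lower it over the shaft, and where it comes to rest on the locating pin turn it gently under light pressure until the pin finds its hole; then let it down fully home, flat on the flange, and let go of it. The pin bends easily, so neither force the wheel nor drop it on the pin, and leave the other things standing where they are.

Things in the scene. Friction and masses are not known exactly. Their poses are not given: they have to be found in the camera images.
- wheel_hub (a point): Loose star wheel, 0.2 to 0.33 kg, lying hub up: on its disc stands an aluminium hub, 40 mm long (x) and 30 mm between its flat sides (facing +y and -y), reaching from 10 to 50 mm above the wheel's underside; take it there. A 17.5 mm bore runs through hub and disc. The point is on the bore axis, 30 mm above the underside; z is the bore axis (up), +x points to the pin hole.
- wheel_seat (a point): Centre of the star wheel's underside, on the bore axis, 30 mm below wheel_hub, same axes. The disc is white plastic, 112 mm across, 10 mm thick, with 8 round pockets in its rim.
- wheel_hole (a point): The wheel's only pin hole, 9.5 mm wide, through the disc, 28 mm from the bore axis along the wheel's +x; the point is its centre at the underside.
- drive_seat (a point): Indexing drive, bolted down: round grey housing (104 mm foot) with a dark motor box on its -x side and an 88 mm aluminium flange on top. The point is the centre of the flange's top face, 36 mm above the table, where the wheel's underside belongs; z is up along the shaft, +x points straight away from the motor box. Shaft and pin bear no more than 40 N.
- shaft_tip (a point): Top centre of the drive's steel shaft, 46 mm above drive_seat, same axes. The shaft is 16 mm thick; its last 6 mm taper to 9 mm.
- pin_level (a point): Not the pin itself: the point on the shaft axis at the height of the pin's tip, 14 mm above drive_seat, same axes. One steel pin, 8 mm thick, 0.5 mm chamfer, rises from the flange 28 mm from the shaft axis, in a fixed direction anywhere within 0.5 rad either side of the drive's +x; no reading tells it. The wheel rests on its tip until hole and pin agree within about 0.03 rad.
- clamp_knob: Bystander: black star knob, 34 mm across, 27 mm high, standing on the table; origin under its centre.
- spare_bearing: Bystander: steel ball bearing, 40 mm across, 12 mm high, flat on the table; origin under its centre.
- guide_bush: Bystander: brass flanged bush, 30 mm across, 27 mm high; origin under its centre.
- open_vial: Bystander: open glass vial, 30 mm across, 67 mm high, upright; origin under its centre.
- capped_vial: Bystander: glass vial with a blue cap, 30 mm across, 75 mm high, upright; origin under its centre.

How it is judged:
On the way, in this order (a step that is already met when the one before it is completed fails the run):
1. the star wheel is lifted off the table (height (world z) of wheel_seat above 0.05 m), for 0.1 s.
2. the wheel sits over the shaft, lowered at least 20 mm onto it (horizontal distance between wheel_seat and drive_seat below 0.004 m and z of wheel_seat in the frame of drive_seat below 0.026 m), for 0.1 s.
At the end, for the whole second after the job is handed in: The wheel lies fully home and level on the flange over shaft and pin: underside within 3 mm of the flange face, bore within 3 mm of the shaft axis, tilt under 0.04 rad, at rest and let go (horizontal distance between wheel_seat and drive_seat below 0.003 m and z of wheel_seat in the frame of drive_seat below 0.003 m and angle between wheel_seat's own z axis and vertical below 0.04 rad and linear speed of star_wheel below 0.02 m/s); the robot touches nothing.
It fails at once if the wheel, not yet within 5 mm of home, is pressed on shaft or pin with more than 40 N (contact force between star_wheel and drive_flange above 40 N and z of wheel_seat in the frame of drive_seat above 0.005 m).
It fails at once if the wheel is dropped: it falls freely from above the pin's tip (contact force between the fingers and star_wheel below 0.05 N and linear speed of star_wheel above 0.3 m/s and height (world z) of wheel_seat above 0.052 m).
It fails at once if a bystander is pushed more than 30 mm or tipped over (distance of any of clamp_knob, spare_bearing, guide_bush, open_vial, capped_vial from where it was at the start of the episode above 0.03 m or angle between any of open_vial, capped_vial's own z axis and vertical above 0.5 rad).
It also fails if it takes over 64 s, if anything falls off the work surface, if the arm or the gripper's body presses on something with over 40 N, if the wrist force passes 120 N, or if a joint passes its speed limit or range.

## Robot

A 6-joint arm with a two-finger parallel gripper is mounted at the origin on a cart in front of the work surface, level with it; the furniture and walls round the work are solid. World frame = base frame: x ahead of the robot, y to its left, z up, the work surface at z = 0. Lengths are in m, angles in rad, forces in N, time in s.
With the tool pointing down it reaches from about 0.425 to 0.925 m from the base axis. Payload 12.5 kg.
Tool frame: the origin (TCP) lies on the centre line of the jaws, within the pads' length; the fingertips stand 17 mm ahead of it and the grasp point (between the pads) lies 2 mm behind it; z points along the fingers, y is the direction in which the jaws open and shut (so a half turn about z gives the same grasp; the last joint's range is limited). The gripper opens to 85 mm and grips with 20 to 120 N. Pads are 22 mm wide; open, the fingers measure 114 mm over their backs; the gripper's body (76 mm by 85 mm) begins 54 mm behind the grasp point. The pads swing forward as they close: fully open they stand 13 mm farther back than shut.
Start: joints at [1.151, 0.491, 1.559, -0, 1.092, -0.106], TCP at [0.193, 0.595, 0.215] pointing down, gripper open.
Joint ranges: [-3.1, 3.1], [-0.84, 2.19], [0.05, 2.79], [-1.13, 4.28], [0.06, 2.93], [-2.69, 2.69]. Speed limits (rad/s): [2.22, 2.22, 2.79, 3.14, 3.14, 3.14].

## Interface

Orientations are given as [roll, pitch, yaw] about the fixed x, y, z axes, in that order (R = Rz(yaw) Ry(pitch) Rx(roll)).
In Python, from cell import get_state, imaging, robot gives the robot as it stands.
- The arm moves only by the tool drive_tool, never from a script. Its argument "targets" is a list that holds one entry, the list of rows, each a list of 7 numbers: the turn, a rotation vector about the tool's x, y, z in degrees, then the shift along the tool's x, y, z in m, then the closure, from -1 (fully open) to 1 (shut). A call has 1 to 12 rows; each row is the pose to reach, as a shift and turn from the pose commanded when the call began, along the tool's axes at that moment; what a row does not reach only later rows make up. A row lasts 1/8 s, in which the tool goes at most 62.5 mm and 10.7 degrees, less where a joint would pass 70% of its speed; a pose out of reach is approached as far as the arm can. A call with a gripper value outside its range is refused whole. The fingers move at their own pace and stop on an object; "grip_force" is the grip in N (left out, the last holds). Time passes only in rows, so rows that repeat a pose let the fingers close. It gives the time, the measured TCP pose, the force and the opening at its end, in the units of the state.
- get_state(): the state, without advancing time (a new reading comes with each control period).
- imaging.grab_frame(name): name is "scene" or "top" or "wrist"; returns the picture (384x512x3 uint8, blue, green, red); there is no depth.
- imaging.camera_params(name): a dict with "mtx" (3x3 intrinsics, pixels), "k1" (the pictures are not rectified: a ray, as slopes to the right and down, at radius r is drawn at 1 + k1 r^2 times it, then the intrinsics apply), "R" (3x3) and "t" (3): a world point X has camera coordinates R X + t. Camera axes: x right, y down, z forward; pixel columns grow to the right and rows downward; lengths in m; the calibration is good to about 2 mm. A picture is of the moment at which its call begins: read the wrist's pose just before it. camera_params takes no time and is no camera call; for the wrist camera it gives the pose at the moment of the call.
- robot.sign_off(): hands the job in, once; it reports no verdict.
Trained networks look in the newest picture that a camera, given by its name, has taken for a name from the list of things; names that differ only in an ending like _2 or _b are one class to them, and where a whole thing is asked for, a point or a joint stands for the part that bears it (a point fixed in the world has none). Each returns a list of dicts, best first, with "conf" (0 to 1); they miss things now and then, are a little off and sometimes report something else, mostly with a low value. They report only what shows in the picture. A call takes as long as a camera call.
- imaging.regions_of(camera, thing): "pixels" (384x512 bool, what is visible of it) and "box" ([centre column, centre row, width, height] in pixels, round what is visible of it).
The state is a dict: "time_s": time; "joints": joint angles; "qd": joint speeds; "joint_torque": joint torques, N m; "eef_pos": TCP position; "orientation": TCP orientation; "ft_force": force on the tool from outside, world axes, zero at the start; "wrist_torque": the same for the moment, N m; "grip_width": opening from 0.0 (shut) to 1.0 (fully open).
Only numpy, scipy, OpenCV 4.12 (cv2) and the standard library are available. Lean on these libraries where they do the work, as an engineer would, in place of code of your own. Each camera call takes 0.05 s, during which the arm holds its last target.

## Working session

There is one attempt and no reset: what is moved stays moved. The work goes in short steps, Python scripts to look and compute and a tool call to move; the robot and the scene stay as the last step left them, time stands still between calls to the robot, and variables do not carry over. Pictures are saved under pics/ and viewed, and the job is handed in when it is done.

Besides the shell and the picture viewer there is one more tool, called after "Call:" by a JSON object that holds its "method" and its "body", one argument or row to a line. drive_tool: Moves the arm, as the interface text tells. Its arguments: {"type":"object","properties":{"targets":{"type":"array","items":{"type":"array","items":{"type":"array","items":{"type":"number"}}}},"grip_force":{"type":"number"}},"required":["targets"]}

```bash
mkdir -p pics; ls; python3 - <<'E'
from cell import get_state, imaging, robot
import cv2
print(get_state())
for n in ("scene","top","wrist"):
    cv2.imwrite(f"pics/{n}0.png",imaging.grab_frame(n))
    print(n,imaging.camera_params(n))
E
```

```text
pics
{'time_s': 0.0, 'joints': array([ 1.15136020e+00,  4.91565793e-01,  1.55946140e+00,  4.27189708e-05,
        1.09170279e+00, -1.05597538e-01]), 'qd': array([ 6.84419609e-04, -4.35013355e-04,  7.09970334e-04,  3.12440498e-04,
       -1.04979021e-03, -2.36361422e-06]), 'joint_torque': array([-2.62750864e-04, -6.18438005e+01, -2.61583632e+01, -1.66003661e-04,
        4.00809513e-03,  8.27538656e-06]), 'eef_pos': array([0.1928099 , 0.59425379, 0.21411976]), 'orientation': array([-3.14046566e+00, -1.57551417e-04,  2.82773426e+00]), 'ft_force': array([-0.93837689,  0.82630935,  0.02243241]), 'wrist_torque': array([-0.00308526,  0.03996633,  0.00180374]), 'grip_width': 1.0031615580471294}
scene {'mtx': array([[409.57468704,   0.        , 249.12077279],
       [  0.        , 409.57468704, 188.26849053],
       [  0.        ,   0.        ,   1.        ]]), 'k1': -0.030726272084453065, 'R': array([[ 0.63472188, -0.77266987,  0.01045993],
       [-0.45572132, -0.38522251, -0.80244732],
       [ 0.62405626,  0.50456406, -0.59663129]]), 't': array([-0.14627874,  0.38926043,  0.58543403])}
to
[... 165 characters left out ...]
'k1': 0.06165237231491695, 'R': array([[-1.56017632e-02, -9.99878237e-01, -3.10139630e-04],
       [-9.78163918e-01,  1.53272305e-02, -2.07268968e-01],
       [ 2.07248483e-01, -2.93039396e-03, -9.78283946e-01]]), 't': array([0.25925727, 0.53492432, 0.87374531])}
wrist {'mtx': array([[270.33361753,   0.        , 253.37956624],
       [  0.        , 270.33361753, 192.12924863],
       [  0.        ,   0.        ,   1.        ]]), 'k1': -0.06581961599397701, 'R': array([[ 3.08432532e-01,  9.51245988e-01, -6.66512320e-04],
       [ 9.02202123e-01, -2.92308300e-01,  3.17154830e-01],
       [ 3.01497432e-01, -9.84221961e-02, -9.48373539e-01]]), 't': array([-0.62477139, -0.04091746,  0.3806506 ])}
```

View pics/scene0.png

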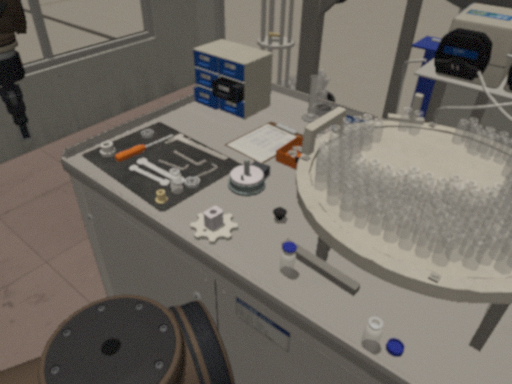

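View pics/top0.png

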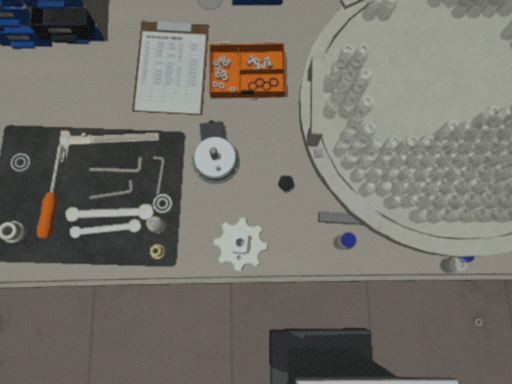

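View pics/wrist0.png

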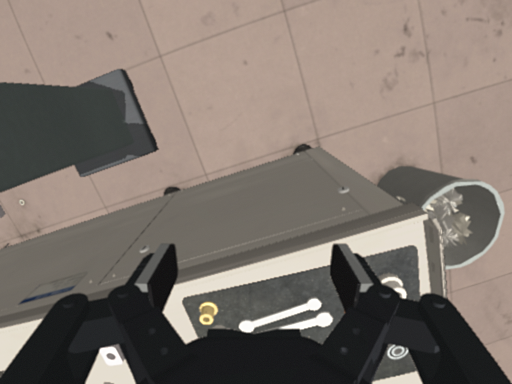

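```bash
cat > h.py <<'E'
from cell import get_state, imaging, robot
import cv2, numpy as np
def ray(p,uv):
    K=p["mtx"];d=np.array([p["k1"],0,0,0,0.])
    n=cv2.undistortPoints(np.array([[uv]],float),K,d)[0,0]
    R=p["R"];t=p["t"]
    return -R.T@t, R.T@np.array([n[0],n[1],1])
def onz(p,uv,z):
    o,d=ray(p,uv); return o+d*(z-o[2])/d[2]
def proj(p,X):
    c=p["R"]@np.asarray(X,float)+p["t"]
    x,y=c[0]/c[2],c[1]/c[2]; s=1+p["k1"]*(x*x+y*y)
    K=p["mtx"]
    return np.array([K[0,0]*x*s+K[0,2],K[1,1]*y*s+K[1,2]])
E
python3 - <<'E'
from h import *
p=imaging.camera_params("top")
im=cv2.imread("pics/top0.png")
c=im[115:275,180:275]; cv2.imwrite("pics/topz.png",cv2.resize(c,None,fx=6,fy=6,interpolation=cv2.INTER_CUBIC)[:, :][:960][::1] if 0 else cv2.resize(c,(356,600),interpolation=cv2.INTER_CUBIC))
cv2.imwrite("pics/topd.png",cv2.resize(im[118:190,180:252],(600,600),interpolation=cv2.INTER_CUBIC))
cv2.imwrite("pics/topw.png",cv2.resize(im[210:276,206:272],(600,600),interpolation=cv2.INTER_CUBIC))
im=imaging.grab_frame("top")
for n in ["wheel_hub","drive_seat","clamp_knob","spare_bearing","guide_bush","open_vial","capped_vial"]:
    for r in imaging.regions_of("top",n)[:3]:
        print(n,round(r["conf"],2),np.round(r["box"],1),np.round(onz(p,r["box"][:2],0.01),3))
E
```

```text
wheel_hub 0.88 [239.3 245.1  54.7  55.8] [0.417 0.27  0.01 ]
drive_seat 0.63 [217.2 150.2  44.3  62. ] [0.626 0.316 0.01 ]
clamp_knob 0.64 [287.4 183.9  15.7  12.9] [0.547 0.164 0.01 ]
spare_bearing 0.5 [344.1 241.5  19.7  20.8] [0.421 0.048 0.01 ]
spare_bearing 0.48 [162.9 204.   18.4  22.4] [0.507 0.433 0.01 ]
spare_bearing 0.33 [216.1 149.8  46.   60. ] [0.627 0.319 0.01 ]
guide_bush 0.56 [157.2 250.8  12.2  11.6] [0.408 0.443 0.01 ]
open_vial 0.56 [157.  223.8  19.6  15.1] [0.465 0.445 0.01 ]
capped_vial 0.6 [344.3 240.9  20.2  18.2] [0.422 0.048 0.01 ]
```

View pics/topd.png

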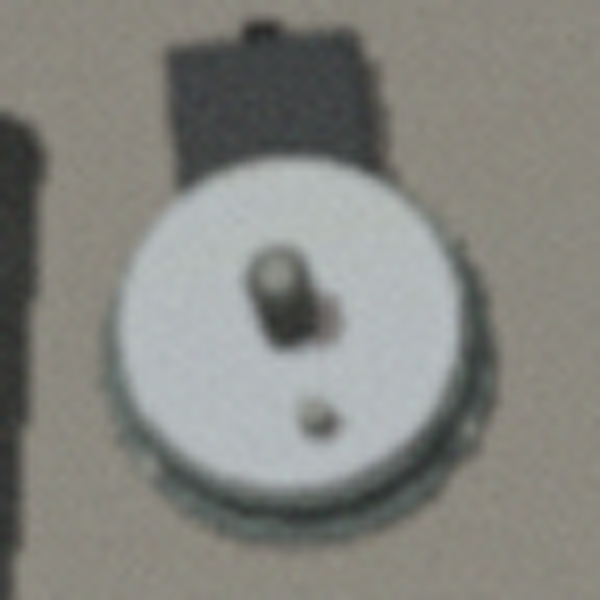

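View pics/topw.png

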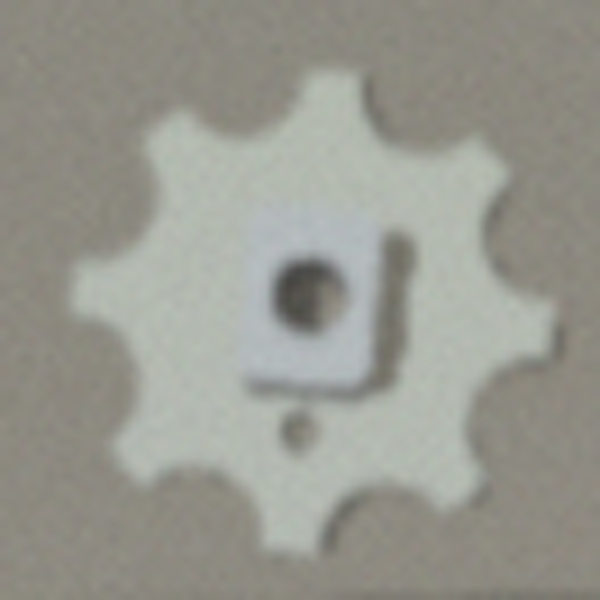

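```bash
python3 - <<'E'
from h import *
p=imaging.camera_params("top")
d=lambda x,y:((x+.5)/8.3333-.5+180,(y+.5)/8.3333-.5+118)
w=lambda x,y:((x+.5)/9.0909-.5+206,(y+.5)/9.0909-.5+210)
f=onz(p,d(290,322),.036);s=onz(p,d(278,268),.082);pin=onz(p,d(314,410),.05)
b=onz(p,w(311,296),.05);h=onz(p,w(300,431),.010)
print("flange",f,"shaft",s,"pin",pin,"ang",np.arctan2(*(pin-f)[[1,0]]))
m=onz(p,d(275,45),.036);print("motor",m)
print("bore",b,"hole",h,"ang",np.arctan2(*(h-b)[[1,0]]),np.linalg.norm((h-b)[:2]),np.linalg.norm((pin-f)[:2]))
for q in [(333,70),(554,330),(290,550),(72,290)]: print(onz(p,w(*q),.01))
pw=imaging.camera_params("wrist"); c=-pw["R"].T@pw["t"]; st=get_state()
from scipy.spatial.transform import Rotation as Ro
Rt=Ro.from_euler("xyz",st["orientation"]).as_matrix()
print("cam in tool",Rt.T@(c-st["eef_pos"]), "cam axes in tool\n",(pw["R"]@Rt))
E
```

```text
flange [0.60501558 0.32074533 0.036     ] shaft [0.60598784 0.32035492 0.082     ] pin [0.57801346 0.31369508 0.05      ] ang -2.886194720591057
motor [0.68007308 0.32457547 0.036     ]
bore [0.41959021 0.26818847 0.05      ] hole [0.39183591 0.27173614 0.01      ] ang 3.0144578525942225 0.02798011585586466 0.027907354608198872
[0.47567267 0.26300753 0.01      ]
[0.41407235 0.21239375 0.01      ]
[0.36494121 0.27433318 0.01      ]
[0.42509547 0.32450731 0.01      ]
cam in tool [ 8.20479971e-02  4.93102795e-05 -1.59291306e-01] cam axes in tool
 [[ 2.46772773e-04  9.99999955e-01 -1.69901899e-04]
 [-9.48348711e-01  1.80128719e-04 -3.17229711e-01]
 [-3.17229666e-01  2.39409903e-04  9.48348713e-01]]
```

```bash
cat >> h.py <<'E'
from scipy.spatial.transform import Rotation as Ro
def row(x,y,z,yaw,s=None):
    s=s or get_state()
    R0=Ro.from_euler("xyz",s["orientation"]); R1=Ro.from_euler("xyz",[np.pi,0,yaw])
    print("turn",np.round(np.degrees((R0.inv()*R1).as_rotvec()),2),"shift",np.round(R0.inv().apply(np.array([x,y,z])-s["eef_pos"]),4))
E
python3 -c "
from h import *
row(.4196,.2682,.16,3.035)"
```

```text
turn [  0.     0.   -11.87] shift [-0.3163 -0.2404  0.0547]
```

Call:
{"method": "drive_tool", "body": {
  "targets": [
    [[0, 0, -1, -0.03, -0.023, 0.005, -1], [0, 0, -2, -0.065, -0.05, 0.01, -1], [0, 0, -4, -0.105, -0.08, 0.018, -1], [0, 0, -5, -0.145, -0.11, 0.025, -1], [0, 0, -6, -0.185, -0.14, 0.03, -1], [0, 0, -8, -0.225, -0.17, 0.038, -1], [0, 0, -10, -0.265, -0.2, 0.045, -1], [0, 0, -11.5, -0.295, -0.225, 0.05, -1], [0, 0, -11.9, -0.3163, -0.2404, 0.0547, -1], [0, 0, -11.9, -0.3163, -0.2404, 0.0547, -1], [0, 0, -11.9, -0.3163, -0.2404, 0.0547, -1], [0, 0, -11.9, -0.3163, -0.2404, 0.0547, -1]]
  ]
}}

```text
time_s: 2.05
eef_pos: [0.4191, 0.2689, 0.1602]
orientation: [3.141, 0.0, 3.037]
ft_force: [0.4, -0.6, -0.2]
grip_width: 0.999
```

```bash
python3 - <<'E'
from h import *
p=imaging.camera_params("wrist"); im=imaging.grab_frame("wrist")
o=im.copy()
b=(.4196,.2682)
for X,c in [((*b,.05),(0,0,255)),((*b,.01),(0,255,0)),((.3918,.2712,.01),(255,0,0))]:
    q=proj(p,X);print(q);cv2.circle(o,tuple(int(round(v)) for v in q),2,c,-1)
np.save("w1.npy",im);import pickle;pickle.dump(p,open("w1.pkl","wb"))
cv2.imwrite("pics/w1.png",o)
E
```

```text
[252.49995807 185.22025159]
[252.59241443 175.30500091]
[252.63645704 151.81717372]
```

View pics/w1.png

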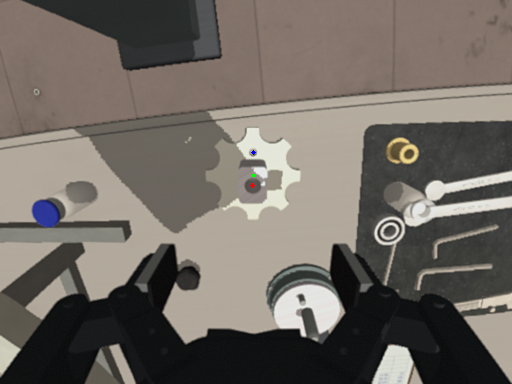

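```bash
python3 - <<'E'
from h import *
im=np.load("w1.npy")
cv2.imwrite("pics/w1z.png",cv2.resize(im[120:225,200:305],(735,735)[:1]*2 if 0 else (600,600),interpolation=cv2.INTER_CUBIC))
E
```

```text
(no output)
```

View pics/w1z.png

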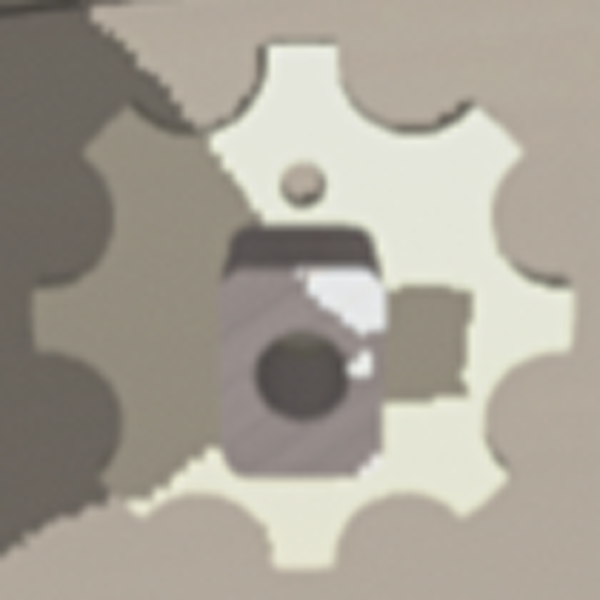

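```bash
python3 -c "
from h import *
row(.4196,.2682,.032,3.037)"
```

```text
turn [ 0.02  0.01 -0.02] shift [-0.0005 -0.0007  0.1282]
```

Call:
{"method": "drive_tool", "body": {
  "targets": [
    [[0, 0, 0, -0.0005, -0.0007, 0.03, -1], [0, 0, 0, -0.0005, -0.0007, 0.06, -1], [0, 0, 0, -0.0005, -0.0007, 0.09, -1], [0, 0, 0, -0.0005, -0.0007, 0.11, -1], [0, 0, 0, -0.0005, -0.0007, 0.12, -1], [0, 0, 0, -0.0005, -0.0007, 0.1282, -1], [0, 0, 0, -0.0005, -0.0007, 0.1282, -1]]
  ]
}}

```text
time_s: 2.98
eef_pos: [0.4199, 0.2676, 0.0318]
orientation: [3.142, -0.0, 3.036]
ft_force: [-0.1, 0.3, 1.2]
grip_width: 0.998
```

Call:
{"method": "drive_tool", "body": {
  "targets": [
    [[0, 0, 0, 0, 0, 0, 0], [0, 0, 0, 0, 0, 0, 0.2], [0, 0, 0, 0, 0, 0, 0.4], [0, 0, 0, 0, 0, 0, 1], [0, 0, 0, 0, 0, 0, 1], [0, 0, 0, 0, 0, 0, 1], [0, 0, 0, 0, 0, 0, 1], [0, 0, 0, 0, 0, 0, 1]]
  ],
  "grip_force": 50
}}

```text
time_s: 3.98
eef_pos: [0.4202, 0.2676, 0.0324]
orientation: [3.141, 0.001, 3.035]
ft_force: [-2.2, -0.9, 6.9]
grip_width: 0.297
```

Call:
{"method": "drive_tool", "body": {
  "targets": [
    [[0, 0, 0, 0, 0, -0.01, 1], [0, 0, 0, 0, 0, -0.03, 1], [0, 0, 0, 0, 0, -0.05, 1], [0, 0, 0, 0, 0, -0.075, 1], [0, 0, 0, 0, 0, -0.1, 1], [0, 0, 0, 0, 0, -0.12, 1], [0, 0, 0, 0, 0, -0.13, 1], [0, 0, 0, 0, 0, -0.13, 1], [0, 0, 0, 0, 0, -0.13, 1]]
  ]
}}

```text
time_s: 5.1
eef_pos: [0.4197, 0.2673, 0.1612]
orientation: [-3.141, -0.001, 3.035]
ft_force: [0.5, 0.3, -0.7]
grip_width: 0.001
```

```bash
python3 - <<'E'
from h import *
for n in ("wrist","scene"):
    im=imaging.grab_frame(n); cv2.imwrite(f"pics/{n}2.png",im)
print(get_state()["ft_force"],get_state()["wrist_torque"])
row(.6055,.3206,.16,3.392)
E
```

```text
[ 0.43803332  0.26052363 -0.67416575] [-0.06102906  0.00042926  0.0422906 ]
turn [-2.000e-02 -7.000e-02 -2.043e+01] shift [-0.1791  0.0726  0.0009]
```

View pics/wrist2.png

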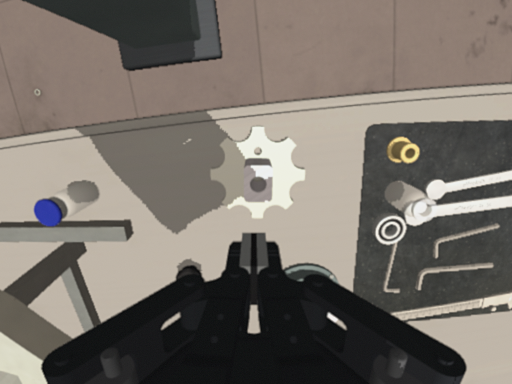

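View pics/scene2.png

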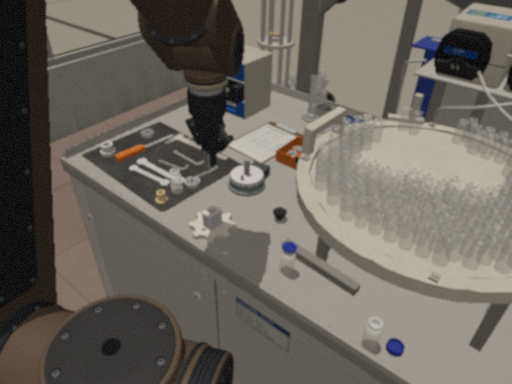

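```bash
python3 - <<'E'
from h import *
p=imaging.camera_params("wrist"); im=imaging.grab_frame("wrist")
cv2.imwrite("pics/w3z.png",cv2.resize(im[115:225,203:313],(600,600),interpolation=cv2.INTER_CUBIC))
t=imaging.grab_frame("top");cv2.imwrite("pics/t3z.png",t[200:,180:])
import pickle;pickle.dump(p,open("w3.pkl","wb"))
E
```

```text
(no output)
```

View pics/w3z.png

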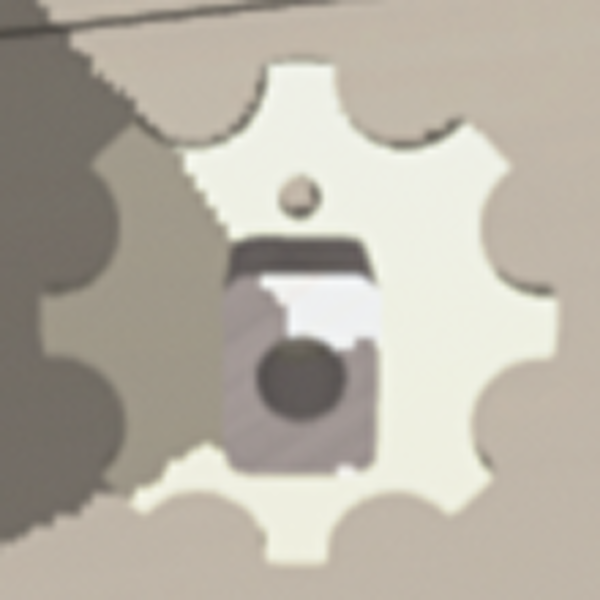

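```bash
python3 - <<'E'
from h import *
import pickle;p=pickle.load(open("w3.pkl","rb"))
b=onz(p,(257.8,183.9),.05);print(b,onz(p,((300+.5)/5.4545-.5+203,197/5.4545-.5+115),.01))
row(b[0],b[1],.036,3.035)
E
```

```text
[0.41947658 0.27213431 0.05      ] [0.39157699 0.27532299 0.01      ]
turn [-0.03 -0.05  0.03] shift [0.0007 0.0048 0.1252]
```

View pics/t3z.png

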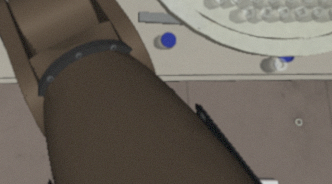

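Call:
{"method": "drive_tool", "body": {
  "targets": [
    [[0, 0, 0, 0.0007, 0.0048, 0.01, -1], [0, 0, 0, 0.0007, 0.0048, 0.02, -1], [0, 0, 0, 0.0007, 0.0048, 0.03, -1], [0, 0, 0, 0.0007, 0.0048, 0.04, -1], [0, 0, 0, 0.0007, 0.0048, 0.05, -1], [0, 0, 0, 0.0007, 0.0048, 0.06, -1], [0, 0, 0, 0.0007, 0.0048, 0.075, -1], [0, 0, 0, 0.0007, 0.0048, 0.09, -1], [0, 0, 0, 0.0007, 0.0048, 0.11, -1], [0, 0, 0, 0.0007, 0.0048, 0.13, -1], [0, 0, 0, 0.0007, 0.0048, 0.13, -1]]
  ],
  "grip_force": 80
}}

```text
time_s: 6.68
eef_pos: [0.4191, 0.2719, 0.0303]
orientation: [-3.14, -0.002, 3.035]
ft_force: [0.4, -0.3, -0.4]
grip_width: 1.001
```

Call:
{"method": "drive_tool", "body": {
  "targets": [
    [[0, 0, 0, 0, 0, 0, 0.2], [0, 0, 0, 0, 0, 0, 0.2], [0, 0, 0, 0, 0, 0, 0.2], [0, 0, 0, 0, 0, 0, 0.2], [0, 0, 0, 0, 0, 0, 0.2]]
  ]
}}

```text
time_s: 7.3
eef_pos: [0.4198, 0.2723, 0.0319]
orientation: [3.141, 0.0, 3.036]
ft_force: [-0.5, -0.9, 0.1]
grip_width: 0.399
```

```bash
python3 - <<'E'
from h import *
im=imaging.grab_frame("wrist"); cv2.imwrite("pics/w4.png",im[110:340,100:410])
print(get_state()["ft_force"],get_state()["eef_pos"])
im=imaging.grab_frame("scene"); cv2.imwrite("pics/s4.png",cv2.resize(im[130:260,150:300],None,fx=4,fy=4,interpolation=cv2.INTER_CUBIC))
E
```

```text
[ 0.69175895 -0.17273813 -0.70312737] [0.41982305 0.27232352 0.03191305]
```

View pics/w4.png

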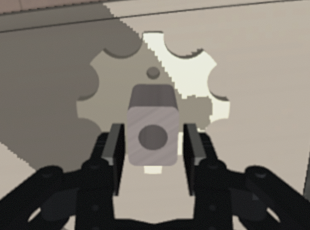

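View pics/s4.png

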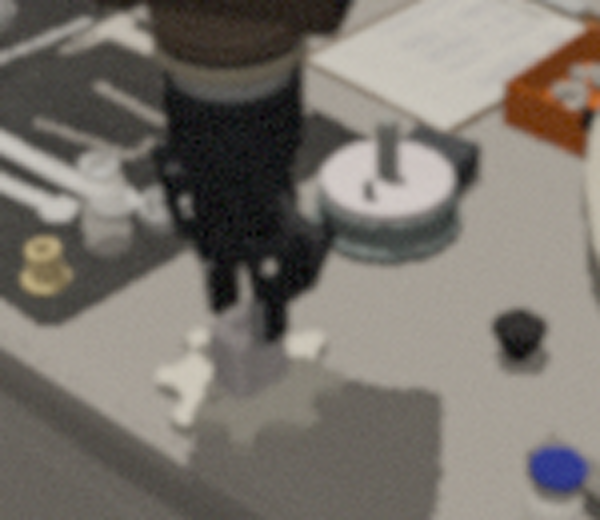

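```bash
python3 - <<'E'
from h import *
s=get_state();p=imaging.camera_params("wrist")
R=Ro.from_euler("xyz",s["orientation"])
for z in (-.012,-.002,.008,.017):
  for x in (-.011,0,.011):
    print(z,x,[np.round(proj(p,s["eef_pos"]+R.apply([x,y,z]))-[100,110]) for y in (-.017,.017)])
print(proj(p,(.4195,.2721,.05))-[100,110])
print(imaging.camera_params("wrist")["t"])
im=imaging.grab_frame("wrist"); cv2.imwrite("pics/w5.png",cv2.resize(im[200:310,190:320],None,fx=5,fy=5,interpolation=cv2.INTER_CUBIC))
E
```

```text
-0.012 -0.011 [array([126., 148.]), array([180., 148.])]
-0.012 0 [array([125., 133.]), array([181., 133.])]
-0.012 0.011 [array([125., 116.]), array([181., 116.])]
-0.002 -0.011 [array([127., 140.]), array([179., 140.])]
-0.002 0 [array([127., 125.]), array([179., 125.])]
-0.002 0.011 [array([126., 110.]), array([180., 110.])]
0.008 -0.011 [array([129., 132.]), array([177., 132.])]
0.008 0 [array([128., 118.]), array([178., 118.])]
0.008 0.011 [array([128., 103.]), array([178., 103.])]
0.017 -0.011 [array([130., 126.]), array([176., 126.])]
0.017 0 [array([129., 113.]), array([177., 113.])]
0.017 0.011 [array([129.,  98.]), array([177.,  98.])]
[152.61947207 137.37166667]
[-0.31535861 -0.35143129  0.08387906]
```

View pics/w5.png

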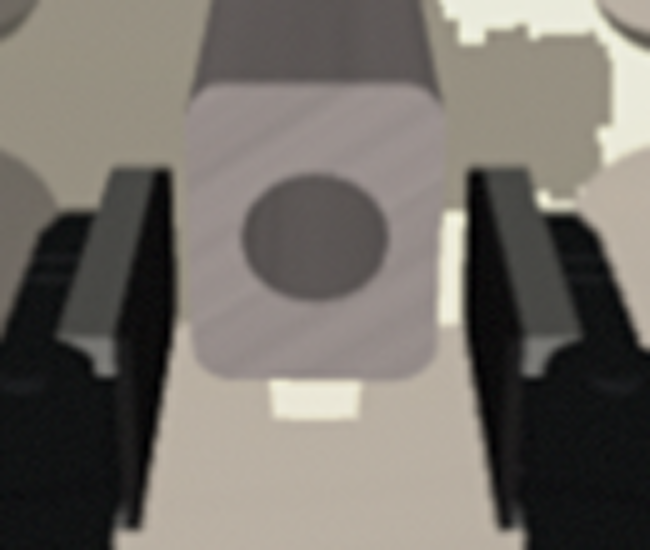

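```bash
python3 - <<'E'
from h import *
p=imaging.camera_params("scene")
o,d=ray(p,(218.5,214.5))
print("cam",o)
for x in (.40,.41,.42,.43): 
    q=o+d*(x-o[0])/d[0]; print(q)
for z in (.0,.015,.03,.05,.06):
  print(z,[np.round((proj(p,(.4195+dx,.2721+dy,z))-[150,130])*4) for dx,dy in((0,-.022),(0,.022),(-.011,-.022),(.011,-.022))])
print("hub corners",[np.round((proj(p,(.4195+dx,.2721+dy,.05))-[150,130])*4) for dx,dy in((-.02,-.015),(-.02,.015),(.02,.015),(.02,-.015))])
E
```

```text
cam [-0.09510318 -0.25846226  0.66317931]
[0.4        0.22784543 0.07633611]
[0.41       0.23766778 0.06448317]
[0.42       0.24749014 0.05263022]
[0.43       0.25731249 0.04077727]
0.0 [array([273., 404.]), array([220., 373.]), array([261., 414.]), array([286., 395.])]
0.015 [array([272., 385.]), array([219., 354.]), array([260., 395.]), array([285., 376.])]
0.03 [array([271., 366.]), array([217., 335.]), array([259., 376.]), array([284., 357.])]
0.05 [array([270., 340.]), array([216., 309.]), array([257., 350.]), array([283., 331.])]
0.06 [array([270., 327.]), array([215., 296.]), array([256., 336.]), array([283., 317.])]
hub corners [array([237., 352.]), array([200., 330.]), array([248., 297.]), array([285., 318.])]
```

```bash
python3 - <<'E'
from h import *
im=imaging.grab_frame("scene"); cv2.imwrite("pics/s5.png",cv2.resize(im[170:240,180:260],None,fx=8,fy=8,interpolation=cv2.INTER_CUBIC))
E
```

```text
(no output)
```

View pics/s5.png

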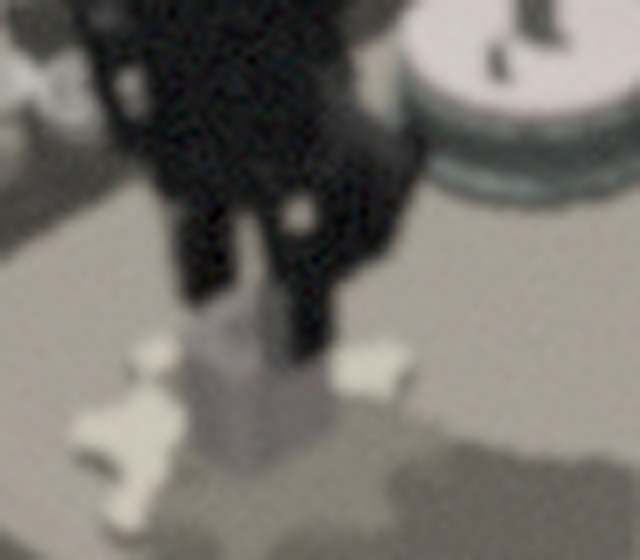

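Call:
{"method": "drive_tool", "body": {
  "targets": [
    [[0, 0, 0, 0, 0, 0, -0.1], [0, 0, 0, 0, 0, 0, -0.1], [0, 0, 0, 0, -0.0005, 0.005, -0.1], [0, 0, 0, 0, -0.0005, 0.01, -0.1], [0, 0, 0, 0, -0.0005, 0.015, -0.1], [0, 0, 0, 0, -0.0005, 0.02, -0.1], [0, 0, 0, 0, -0.0005, 0.02, -0.1]]
  ]
}}

```text
time_s: 8.38
eef_pos: [0.4196, 0.2717, 0.0113]
orientation: [-3.141, -0.001, 3.036]
ft_force: [0.0, 1.1, -0.5]
grip_width: 0.551
```

```bash
python3 - <<'E'
from h import *
s=get_state();p=imaging.camera_params("wrist")
print(s["eef_pos"],s["grip_width"])
im=imaging.grab_frame("wrist"); cv2.imwrite("pics/w6.png",cv2.resize(im[200:310,190:320],None,fx=5,fy=5,interpolation=cv2.INTER_CUBIC))
im=imaging.grab_frame("scene"); cv2.imwrite("pics/s6.png",cv2.resize(im[170:240,180:260],None,fx=7,fy=7,interpolation=cv2.INTER_CUBIC))
R=Ro.from_euler("xyz",s["orientation"])
for z in (-.03,-.025,-.02,-.015,-.01): print(z,proj(p,s["eef_pos"]+R.apply([.011,0,z])))
E
```

```text
[0.41958003 0.27174993 0.01134789] 0.5506320528571482
-0.03 [253.0569036  241.11286681]
-0.025 [253.06643555 236.72540385]
-0.02 [253.07539919 232.60273512]
-0.015 [253.08384307 228.72194841]
-0.01 [253.09181045 225.0626601 ]
```

View pics/w6.png

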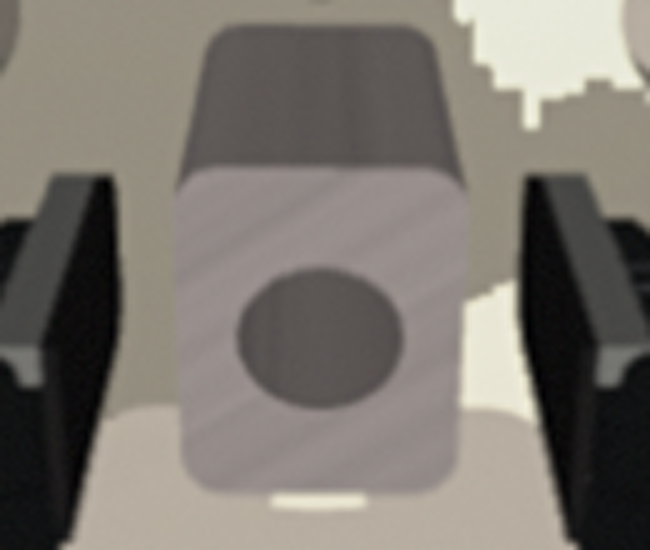

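View pics/s6.png

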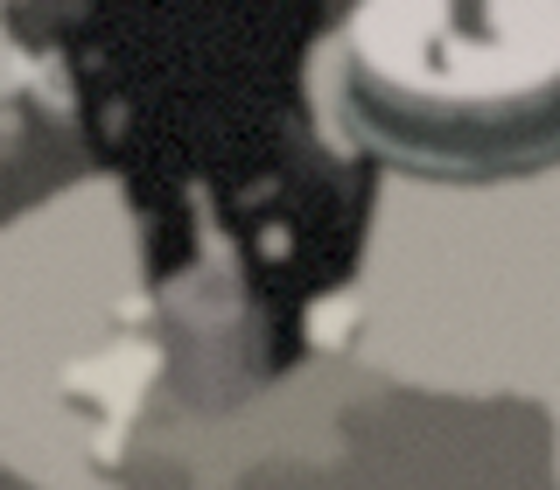

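Call:
{"method": "drive_tool", "body": {
  "targets": [
    [[0, 0, 0, 0, 0, 0.005, -0.1], [0, 0, 0, 0, 0, 0.01, -0.1], [0, 0, 0, 0, 0, 0.015, -0.1], [0, 0, 0, 0, 0, 0.015, 0.1], [0, 0, 0, 0, 0, 0.015, 0.2], [0, 0, 0, 0, 0, 0.015, 0.4], [0, 0, 0, 0, 0, 0.015, 1], [0, 0, 0, 0, 0, 0.015, 1], [0, 0, 0, 0, 0, 0.015, 1], [0, 0, 0, 0, 0, 0.015, 1]]
  ],
  "grip_force": 70
}}

```text
time_s: 9.72
eef_pos: [0.4198, 0.2719, -0.003]
orientation: [3.141, 0.0, 3.035]
ft_force: [-1.3, 0.2, 6.4]
grip_width: 0.34
```

Call:
{"method": "drive_tool", "body": {
  "targets": [
    [[0, 0, 0, 0, 0, -0.005, 1], [0, 0, 0, 0, 0, -0.01, 1], [0, 0, 0, 0, 0, -0.02, 1], [0, 0, 0, 0, 0, -0.02, 1]]
  ]
}}

```text
time_s: 10.22
eef_pos: [0.4201, 0.272, 0.0176]
orientation: [3.141, 0.001, 3.036]
ft_force: [-0.4, 0.2, -3.9]
grip_width: 0.342
```

```bash
python3 - <<'E'
from h import *
s=get_state();p=imaging.camera_params("wrist")
print(s["eef_pos"],s["grip_width"],s["ft_force"],s["wrist_torque"])
im=imaging.grab_frame("wrist"); cv2.imwrite("pics/w7.png",im)
im=imaging.grab_frame("scene"); cv2.imwrite("pics/s7.png",cv2.resize(im[140:250,170:290],None,fx=5,fy=5,interpolation=cv2.INTER_CUBIC))
E
```

```text
[0.42008986 0.27200091 0.01764726] 0.3421163763479486 [-0.35945414  0.21553837 -3.89577779] [ 0.0103644  -0.04012932  0.06373884]
```

View pics/w7.png

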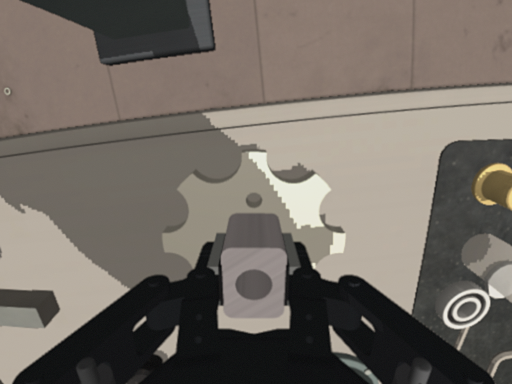

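View pics/s7.png

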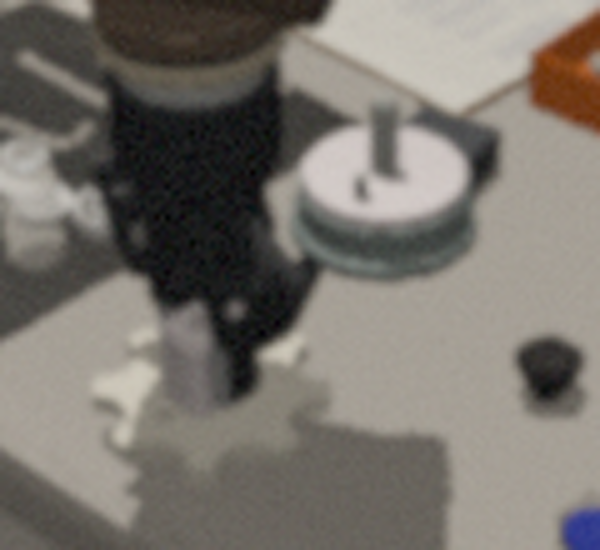

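```bash
python3 - <<'E'
from h import *
p=imaging.camera_params("top")
im=cv2.imread("pics/top0.png"); g=cv2.cvtColor(im,cv2.COLOR_BGR2GRAY)[118:190,180:252]
big=cv2.GaussianBlur(cv2.resize(g,None,fx=8,fy=8,interpolation=cv2.INTER_CUBIC),(0,0),4)
for th in (150,160,170):
    m=(big>th).astype(np.uint8); cs,_=cv2.findContours(m,cv2.RETR_EXTERNAL,cv2.CHAIN_APPROX_NONE)
    c=max(cs,key=cv2.contourArea)
    pts=np.array([onz(p,((x+.5)/8-.5+180,(y+.5)/8-.5+118),.036)[:2] for x,y in cv2.convexHull(c)[:,0]])
    (cx,cy),r=cv2.minEnclosingCircle((pts*1000).astype(np.float32))
    A=np.c_[2*pts,np.ones(len(pts))];s=np.linalg.lstsq(A,(pts**2).sum(1),rcond=None)[0]
    print(th,s[:2],np.sqrt(s[2]+s[0]**2+s[1]**2),cx,cy,r)
pw=imaging.camera_params("wrist"); im=imaging.grab_frame("wrist")
q=im[240:325,205:305];cv2.imwrite("pics/w8.png",cv2.resize(q,None,fx=6,fy=6,interpolation=cv2.INTER_CUBIC))
print(onz(pw,(254,285),.0706),onz(pw,(254,200.5),.0306))
s=get_state();print(s["eef_pos"])
row(.6055,.3206,.13,3.392,s)
E
```

```text
150 [0.60510959 0.3213017 ] 0.04348894693632861 605.532470703125 321.4344482421875 43.98349380493164
160 [0.60506535 0.32122579] 0.0428008453842418 605.350341796875 321.38739013671875 43.28584289550781
170 [0.60500293 0.32111787] 0.04196913085772814 605.2044067382812 321.3231506347656 42.4973258972168
[0.4191834  0.27238597 0.0706    ] [0.39178425 0.27537758 0.0306    ]
[0.41971163 0.27180545 0.0168173 ]
turn [ 1.000e-02  1.000e-02 -2.043e+01] shift [-0.1796  0.0682 -0.1132]
```

View pics/w8.png

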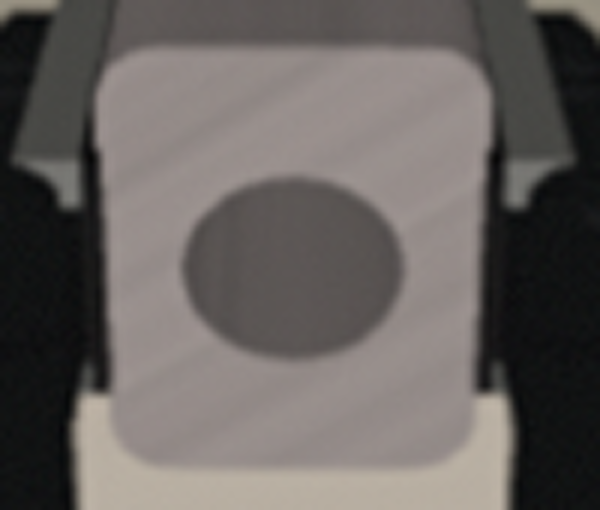

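Call:
{"method": "drive_tool", "body": {
  "targets": [
    [[0, 0, 0, 0, 0, -0.02, 1], [0, 0, 0, 0, 0, -0.05, 1], [0, 0, 0, 0, 0, -0.08, 1], [0, 0, 0, 0, 0, -0.105, 1], [0, 0, -3, -0.03, 0.01, -0.113, 1], [0, 0, -6, -0.06, 0.022, -0.113, 1], [0, 0, -10, -0.09, 0.034, -0.113, 1], [0, 0, -14, -0.12, 0.046, -0.113, 1], [0, 0, -17, -0.15, 0.058, -0.113, 1], [0, 0, -20, -0.17, 0.065, -0.113, 1], [0, 0, -20.5, -0.1796, 0.0682, -0.113, 1], [0, 0, -20.5, -0.1796, 0.0682, -0.113, 1]]
  ]
}}

```text
time_s: 11.88
eef_pos: [0.6053, 0.3204, 0.1292]
orientation: [-3.142, -0.001, -2.891]
ft_force: [-0.2, 0.5, -2.7]
grip_width: 0.345
```

```bash
python3 - <<'E'
from h import *
for i in range(3):
    s=get_state();print(s["time_s"],s["eef_pos"],s["orientation"],s["grip_width"],s["ft_force"])
    pw=imaging.camera_params("wrist"); im=imaging.grab_frame("wrist")
cv2.imwrite("pics/w9.png",im)
im=imaging.grab_frame("scene"); cv2.imwrite("pics/s9.png",cv2.resize(im[80:230,180:330],None,fx=4,fy=4,interpolation=cv2.INTER_CUBIC))
row(.6054,.3210,.13,3.395,s)
E
```

```text
11.875 [0.60532561 0.32043734 0.12921014] [-3.14156785e+00 -9.58384753e-04 -2.89100633e+00] 0.34463089550153847 [-0.17671938  0.47622197 -2.65882622]
11.925 [0.60488691 0.32041121 0.12939704] [-3.14152821e+00 -1.07565195e-03 -2.89079436e+00] 0.3447880647633184 [-0.08115685  0.47978528 -3.30138569]
11.975 [0.60476772 0.32043761 0.12964129] [-3.14156075e+00 -8.18698806e-04 -2.89053522e+00] 0.3450827789137875 [-0.57533651 -0.06452536 -2.59995009]
turn [-0.   -0.05 -0.13] shift [-0.0008  0.0004 -0.0004]
```

View pics/w9.png

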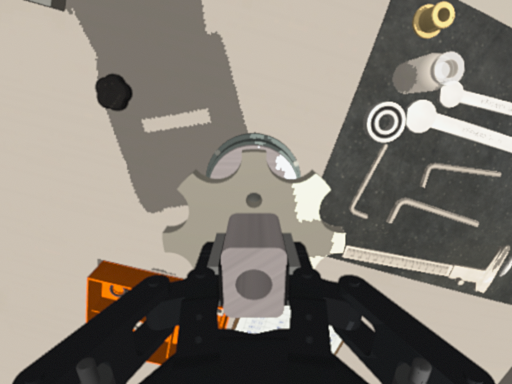

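View pics/s9.png

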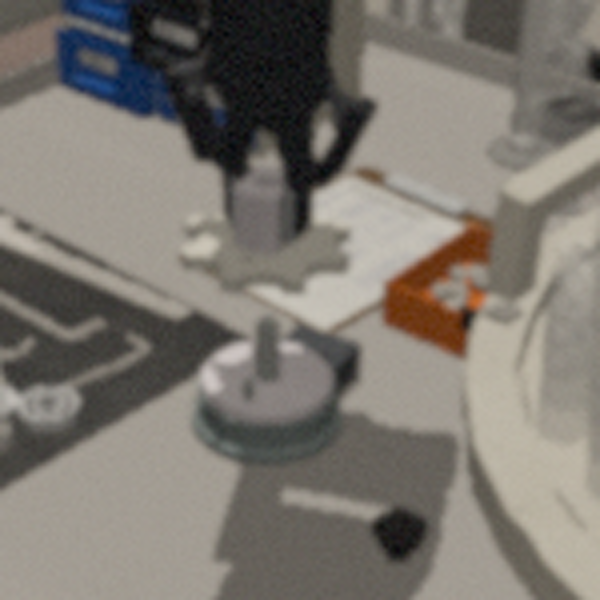

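Call:
{"method": "drive_tool", "body": {
  "targets": [
    [[0, 0, 0, -0.0005, 0.0004, 0.01, 1], [0, 0, 0, -0.0005, 0.0004, 0.025, 1], [0, 0, 0, -0.0005, 0.0004, 0.04, 1], [0, 0, 0, -0.0005, 0.0004, 0.047, 1], [0, 0, 0, -0.0005, 0.0004, 0.05, 1], [0, 0, 0, -0.0005, 0.0004, 0.053, 1], [0, 0, 0, -0.0005, 0.0004, 0.055, 1]]
  ]
}}

```text
time_s: 12.95
eef_pos: [0.6061, 0.3212, 0.075]
orientation: [3.141, 0.001, -2.89]
ft_force: [0.6, -1.1, -3.0]
grip_width: 0.344
```

```bash
python3 - <<'E'
from h import *
s=get_state();print(s["time_s"],s["eef_pos"],s["orientation"],s["grip_width"],s["ft_force"],s["wrist_torque"])
im=imaging.grab_frame("scene"); cv2.imwrite("pics/s10.png",cv2.resize(im[110:210,190:290],None,fx=6,fy=6,interpolation=cv2.INTER_CUBIC))
im=imaging.grab_frame("wrist"); cv2.imwrite("pics/w10.png",cv2.resize(im[120:320,150:350],None,fx=3,fy=3,interpolation=cv2.INTER_CUBIC))
E
```

```text
12.95 [0.606084   0.32117097 0.07499417] [ 3.14145578e+00  5.87792899e-04 -2.88993612e+00] 0.34359836124975746 [ 0.58671994 -1.0811151  -2.95691513] [-0.03743959 -0.05175511  0.01426507]
```

View pics/s10.png

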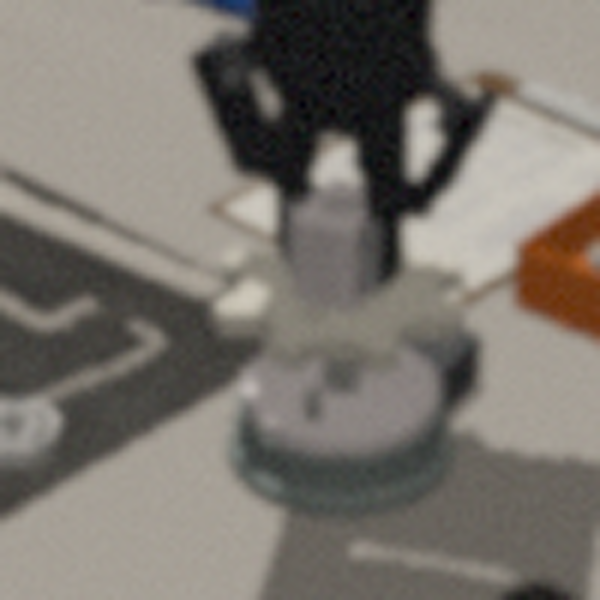

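View pics/w10.png

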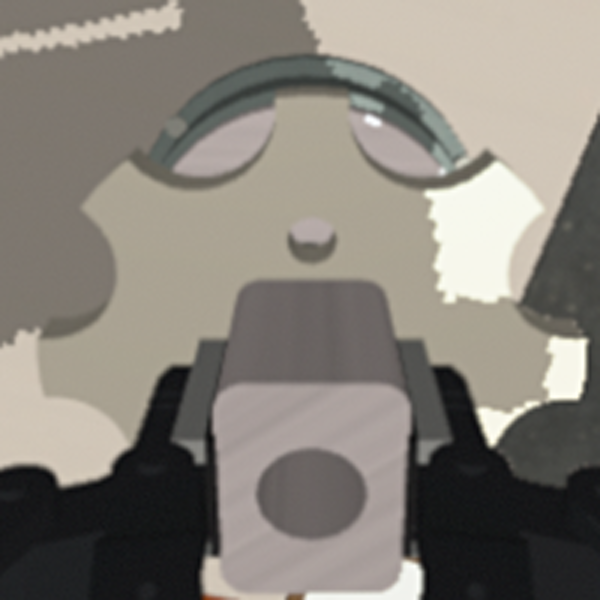

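Call:
{"method": "drive_tool", "body": {
  "targets": [
    [[0, 0, 0, 0, 0, 0.002, 1], [0, 0, 0, 0, 0, 0.004, 1], [0, 0, 0, 0, 0, 0.006, 1], [0, 0, 0, 0, 0, 0.007, 1]]
  ]
}}

```text
time_s: 13.55
eef_pos: [0.6058, 0.3208, 0.0677]
orientation: [-3.141, -0.001, -2.89]
ft_force: [-1.7, -4.8, 0.1]
grip_width: 0.344
```

```bash
python3 - <<'E'
from h import *
a=[]
for i in range(4):
    s=get_state();a.append(np.r_[s["eef_pos"],s["ft_force"],s["wrist_torque"]]);
    im=imaging.grab_frame("wrist")
print(np.round(np.mean(a,0),4),np.round(np.std(a,0),4))
cv2.imwrite("pics/w11.png",cv2.resize(im[120:320,150:350],None,fx=3,fy=3,interpolation=cv2.INTER_CUBIC))
E
```

```text
[ 0.6058  0.3208  0.0676 -1.3057 -4.6118 -1.1134 -0.7736  0.3197  0.0327] [0.     0.     0.     0.3417 0.3273 0.7191 0.0583 0.0438 0.0112]
```

View pics/w11.png

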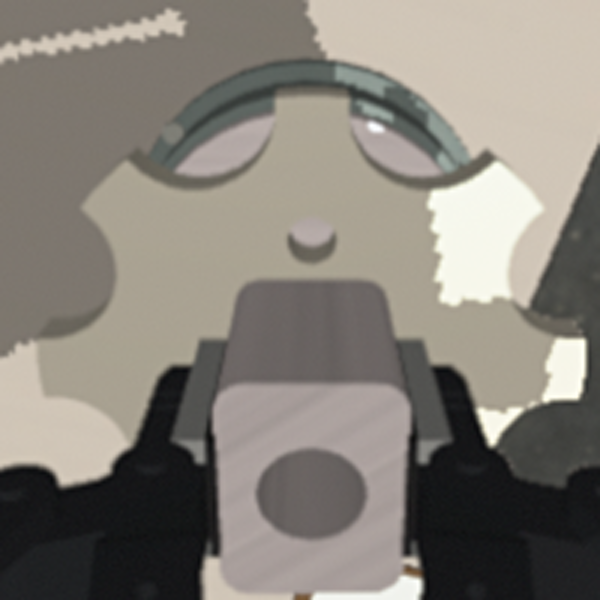

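Call:
{"method": "drive_tool", "body": {
  "targets": [
    [[0, 0, 0, 0.0005, -0.0009, 0, 1], [0, 0, 0, 0.0005, -0.0009, 0.0015, 1], [0, 0, 0, 0.0005, -0.0009, 0.003, 1], [0, 0, 0, 0.0005, -0.0009, 0.003, 1]]
  ]
}}

```text
time_s: 14.25
eef_pos: [0.6057, 0.3203, 0.0647]
orientation: [3.141, 0.0, -2.89]
ft_force: [-0.0, -1.1, -1.8]
grip_width: 0.345
```

```bash
cat > m.py <<'E'
from h import *
a=[]
for i in range(3):
    s=get_state();a.append(np.r_[s["eef_pos"],s["ft_force"],s["wrist_torque"]*10]);
    im=imaging.grab_frame("wrist")
R=Ro.from_euler("xyz",s["orientation"])
m=np.mean(a,0);print(s["time_s"],np.round(m,4),"yaw",s["orientation"][2],"F tool",np.round(R.inv().apply(m[3:6]),2),"z",m[2],s["grip_width"])
E
python3 m.py
```

```text
14.35 [ 0.6057  0.3203  0.0647 -0.1036 -0.577  -2.2895  0.0992  0.0186  0.1601] yaw -2.889864102438607 F tool [ 0.24 -0.53  2.29] z 0.0647474256424695 0.344664421454114
```

Call:
{"method": "drive_tool", "body": {
  "targets": [
    [[0, 0, 0, 0.0001, -0.0002, 0.002, 1], [0, 0, 0, 0.0001, -0.0002, 0.004, 1], [0, 0, 0, 0.0001, -0.0002, 0.006, 1], [0, 0, 0, 0.0001, -0.0002, 0.008, 1], [0, 0, 0, 0.0001, -0.0002, 0.01, 1], [0, 0, 0, 0.0001, -0.0002, 0.01, 1]]
  ]
}}

```text
time_s: 15.15
eef_pos: [0.6056, 0.3199, 0.0546]
orientation: [3.142, -0.0, -2.89]
ft_force: [0.4, -0.3, -2.0]
grip_width: 0.346
```

```bash
python3 m.py; python3 -c "
from h import *
im=imaging.grab_frame('wrist');cv2.imwrite('pics/w12.png',cv2.resize(im[120:320,150:350],None,fx=3,fy=3,interpolation=cv2.INTER_CUBIC))
im=imaging.grab_frame('scene'); cv2.imwrite('pics/s12.png',cv2.resize(im[110:210,190:290],None,fx=6,fy=6,interpolation=cv2.INTER_CUBIC))"
```

```text
15.25 [ 0.6056  0.3199  0.0547  0.0793 -0.3354 -1.8942  0.2788  0.1292 -0.2231] yaw -2.8898616481616646 F tool [ 0.01 -0.34  1.89] z 0.05473796536791594 0.3422452092540984
```

View pics/w12.png

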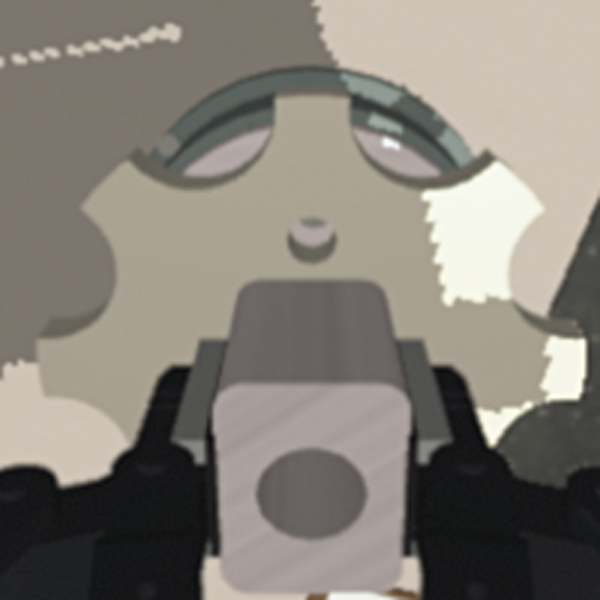

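View pics/s12.png

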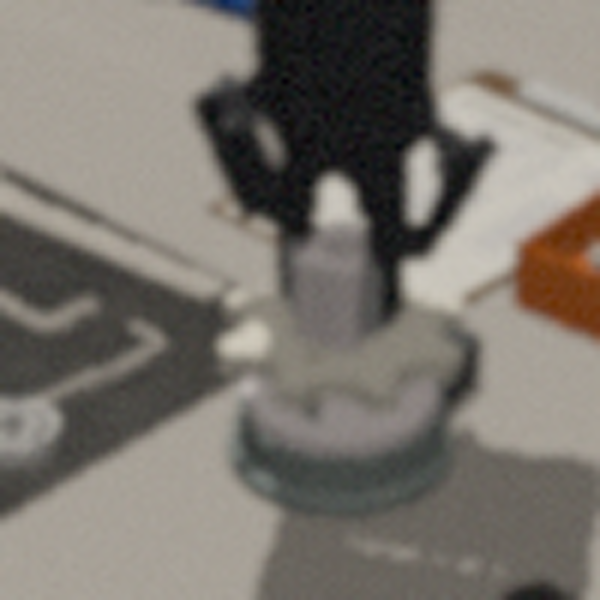

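Call:
{"method": "drive_tool", "body": {
  "targets": [
    [[0, 0, 0, 0, -0.0001, 0.0015, 1], [0, 0, 0, 0, -0.0001, 0.003, 1], [0, 0, 0, 0, -0.0001, 0.0045, 1], [0, 0, 0, 0, -0.0001, 0.006, 1], [0, 0, 0, 0, -0.0001, 0.007, 1], [0, 0, 0, 0, -0.0001, 0.007, 1]]
  ]
}}

```text
time_s: 16.15
eef_pos: [0.6056, 0.3198, 0.0477]
orientation: [3.142, -0.0, -2.89]
ft_force: [-0.4, -0.3, -1.2]
grip_width: 0.342
```

```bash
python3 m.py; python3 -c "
from h import *
im=imaging.grab_frame('wrist');cv2.imwrite('pics/w13.png',cv2.resize(im[180:220,230:280],None,fx=12,fy=12,interpolation=cv2.INTER_CUBIC))"
```

```text
16.25 [ 0.6057  0.3198  0.0478 -0.4479 -0.0843 -2.4153  0.0445 -0.0732 -0.3036] yaw -2.8898409773820526 F tool [0.46 0.03 2.42] z 0.04779449397101224 0.3450386383889669
```

View pics/w13.png

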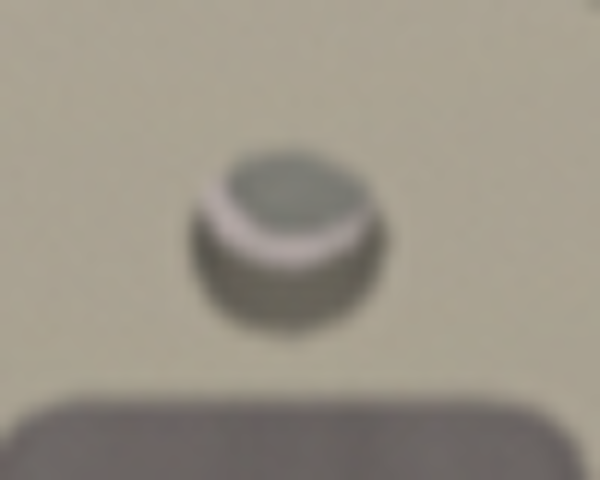

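Call:
{"method": "drive_tool", "body": {
  "targets": [
    [[0, 0, 0.5, 0, 0, 0, 1], [0, 0, 1, 0, 0, 0, 1], [0, 0, 1, 0, 0, 0.001, 1], [0, 0, 1, 0, 0, 0.002, 1], [0, 0, 1, 0, 0, 0.002, 1]]
  ]
}}

```text
time_s: 16.98
eef_pos: [0.6056, 0.3198, 0.0457]
orientation: [3.142, -0.0, -2.907]
ft_force: [-1.4, -0.2, -2.9]
grip_width: 0.343
```

```bash
python3 m.py; python3 -c "
from h import *
im=imaging.grab_frame('wrist');cv2.imwrite('pics/w14.png',cv2.resize(im[180:220,230:280],None,fx=12,fy=12,interpolation=cv2.INTER_CUBIC))"
```

```text
17.075 [ 0.6056  0.3198  0.0457 -0.6792  0.0368 -3.1491  0.1449 -0.1303 -0.0992] yaw -2.9073825445308916 F tool [0.65 0.19 3.15] z 0.04574525889040721 0.3399009889293072
```

View pics/w14.png

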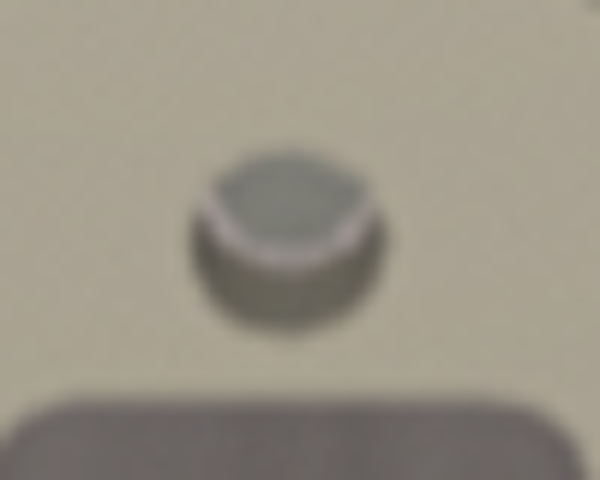

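Pin and hole are now centred on each other. I lower gently in small steps.

Call:
{"method": "drive_tool", "body": {
  "targets": [
    [[0, 0, 0, 0, 0, 0.0007, 1], [0, 0, 0, 0, 0, 0.0014, 1], [0, 0, 0, 0, 0, 0.002, 1], [0, 0, 0, 0, 0, 0.0025, 1], [0, 0, 0, 0, 0, 0.0025, 1]]
  ]
}}

```text
time_s: 17.8
eef_pos: [0.6056, 0.3198, 0.0433]
orientation: [3.142, -0.0, -2.907]
ft_force: [0.1, -0.1, -3.0]
grip_width: 0.341
```

```bash
python3 m.py
```

```text
17.9 [ 0.6056  0.3198  0.0433 -0.1545 -0.5916 -3.1332  0.0378  0.1447  0.1856] yaw -2.9072725479885455 F tool [ 0.29 -0.54  3.13] z 0.04329633446787174 0.34587997584370306
```

Call:
{"method": "drive_tool", "body": {
  "targets": [
    [[0, 0, 0, 0, 0, 0.001, 1], [0, 0, 0, 0, 0, 0.002, 1], [0, 0, 0, 0, 0, 0.003, 1], [0, 0, 0, 0, 0, 0.004, 1], [0, 0, 0, 0, 0, 0.004, 1]]
  ]
}}

```text
time_s: 18.58
eef_pos: [0.6056, 0.3198, 0.0392]
orientation: [3.142, -0.0, -2.907]
ft_force: [0.1, -0.0, -2.3]
grip_width: 0.342
```

```bash
python3 m.py
```

```text
18.675 [ 0.6056  0.3198  0.0393  0.1783  0.0426 -2.3745  0.1936  0.0137 -0.0357] yaw -2.9073652959579164 F tool [-0.18 -0.    2.37] z 0.039263812409090305 0.33823735942447514
```

Call:
{"method": "drive_tool", "body": {
  "targets": [
    [[0, 0, 0, 0, 0, 0.001, 1], [0, 0, 0, 0, 0, 0.002, 1], [0, 0, 0, 0, 0, 0.003, 1], [0, 0, 0, 0, 0, 0.004, 1], [0, 0, 0, 0, 0, 0.004, 1]]
  ]
}}

```text
time_s: 19.35
eef_pos: [0.6056, 0.3198, 0.0352]
orientation: [3.142, -0.0, -2.907]
ft_force: [0.1, 0.2, -3.0]
grip_width: 0.341
```

```bash
python3 m.py
```

```text
19.45 [ 0.6056  0.3198  0.0353  0.4211  0.1414 -2.5375  0.1264 -0.1291 -0.3264] yaw -2.907361593795854 F tool [-0.44  0.04  2.54] z 0.03527588074704813 0.3410006363489806
```

Within about 2–3 mm of home. I go on in half-millimetre steps until it touches.

Call:
{"method": "drive_tool", "body": {
  "targets": [
    [[0, 0, 0, 0, 0, 0.0005, 1], [0, 0, 0, 0, 0, 0.001, 1], [0, 0, 0, 0, 0, 0.0015, 1], [0, 0, 0, 0, 0, 0.002, 1], [0, 0, 0, 0, 0, 0.002, 1]]
  ]
}}

```text
time_s: 20.12
eef_pos: [0.6056, 0.3198, 0.0333]
orientation: [3.142, -0.0, -2.907]
ft_force: [0.7, -0.6, -2.8]
grip_width: 0.343
```

```bash
python3 m.py
```

```text
20.225 [ 0.6057  0.3198  0.0333 -0.0481  0.0861 -2.5634  0.1911 -0.0315  0.0391] yaw -2.90735260990209 F tool [0.03 0.09 2.56] z 0.03329016457311567 0.3413026905042118
```

Call:
{"method": "drive_tool", "body": {
  "targets": [
    [[0, 0, 0, 0, 0, 0.0004, 1], [0, 0, 0, 0, 0, 0.0008, 1], [0, 0, 0, 0, 0, 0.0012, 1], [0, 0, 0, 0, 0, 0.0012, 1]]
  ]
}}

```text
time_s: 20.78
eef_pos: [0.6057, 0.3198, 0.0331]
orientation: [3.141, 0.001, -2.907]
ft_force: [-3.8, -1.2, 7.2]
grip_width: 0.342
```

```bash
python3 m.py
```

```text
20.875 [ 0.6057  0.3198  0.0331 -3.4962 -1.4908  7.0394 -2.9526  5.3333 -0.3242] yaw -2.9073482809195195 F tool [ 3.74 -0.64 -7.04] z 0.033075942234010496 0.34096019175151676
```

Call:
{"method": "drive_tool", "body": {
  "targets": [
    [[0, 0, 0, 0, 0, -0.0006, 1], [0, 0, 0, 0, 0, -0.0006, 0.3], [0, 0, 0, 0, 0, -0.0006, 0.15], [0, 0, 0, 0, 0, -0.0006, 0.0], [0, 0, 0, 0, 0, -0.0006, 0.0], [0, 0, 0, 0, 0, -0.0006, 0.0]]
  ]
}}

```text
time_s: 21.68
eef_pos: [0.6057, 0.3198, 0.0327]
orientation: [3.142, 0.0, -2.907]
ft_force: [0.2, -0.4, 0.2]
grip_width: 0.501
```

```bash
python3 m.py; python3 -c "
from h import *
im=imaging.grab_frame('wrist');cv2.imwrite('pics/w15.png',cv2.resize(im[120:320,150:350],None,fx=3,fy=3,interpolation=cv2.INTER_CUBIC))
im=imaging.grab_frame('scene'); cv2.imwrite('pics/s15.png',cv2.resize(im[110:210,190:290],None,fx=6,fy=6,interpolation=cv2.INTER_CUBIC))"
```

```text
21.775 [ 0.6057  0.3198  0.0327 -0.1599 -0.1752  0.1376  0.1094  0.2685  0.0331] yaw -2.9073198476560536 F tool [ 0.2  -0.13 -0.14] z 0.03267818397520652 0.5008327612050402
```

View pics/w15.png

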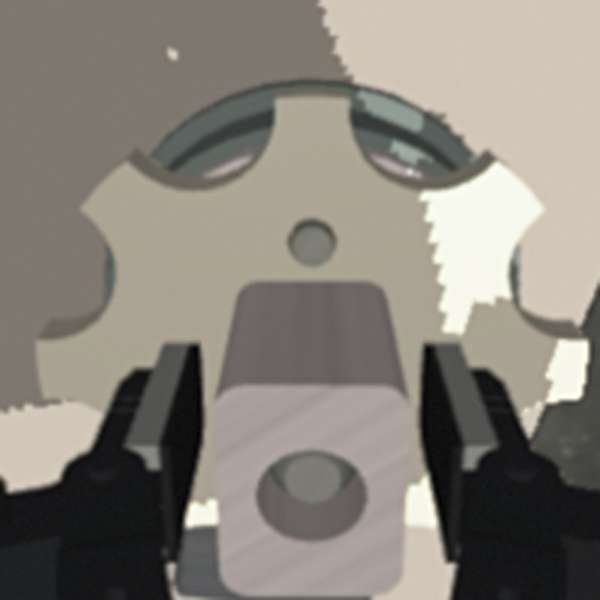

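View pics/s15.png

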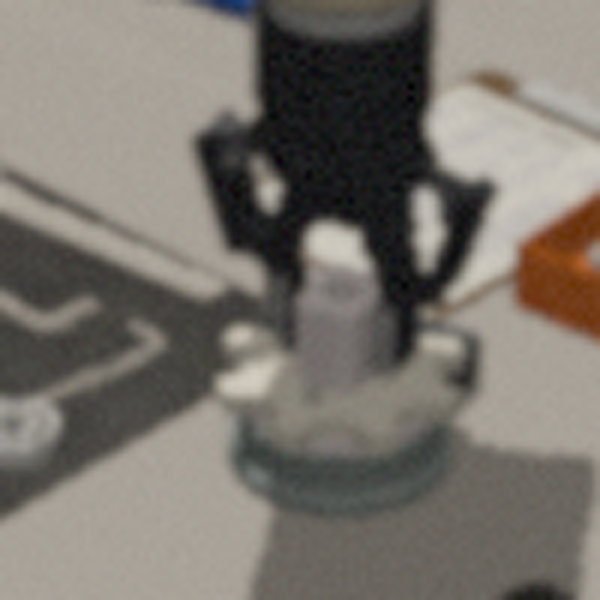

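The pin fills the hole (crop 312,242), the shaft shows inside the bore (312,478), and both pads are clear of the hub. I retreat straight up.

Call:
{"method": "drive_tool", "body": {
  "targets": [
    [[0, 0, 0, 0, 0, -0.008, 0], [0, 0, 0, 0, 0, -0.02, 0], [0, 0, 0, 0, 0, -0.04, 0], [0, 0, 0, 0, 0, -0.06, 0], [0, 0, 0, 0, 0, -0.08, 0], [0, 0, 0, 0, 0, -0.1, 0], [0, 0, 0, 0, 0, -0.1, 0], [0, 0, 0, 0, 0, -0.1, 0]]
  ]
}}

```text
time_s: 22.92
eef_pos: [0.6054, 0.3197, 0.1324]
orientation: [-3.142, -0.0, -2.907]
ft_force: [-0.2, -0.5, -0.9]
grip_width: 0.503
```

```bash
python3 m.py; python3 -c "
from h import *
p=imaging.camera_params('wrist')
im=imaging.grab_frame('wrist')
c=np.array([.6054,.3205])
for z in (.086,.082,.046,.036): print(z,proj(p,(*c,z)))
cv2.imwrite('pics/w16.png',cv2.resize(im[110:310,130:380],None,fx=3,fy=3,interpolation=cv2.INTER_CUBIC))
im=imaging.grab_frame('scene'); cv2.imwrite('pics/s16.png',cv2.resize(im[120:280,140:340],None,fx=4,fy=3.75,interpolation=cv2.INTER_CUBIC))"
```

```text
23.025 [ 0.6053  0.3197  0.1321 -0.1285 -0.5973 -0.2715 -0.0861 -0.0386  0.2767] yaw -2.9073459741656555 F tool [ 0.26 -0.55  0.27] z 0.1320884444402144 0.4973982229136343
0.086 [253.94138007 207.95324306]
0.082 [253.93296188 206.16414591]
0.046 [253.86819633 192.41961571]
0.036 [253.8531084 189.2227035]
```

View pics/w16.png

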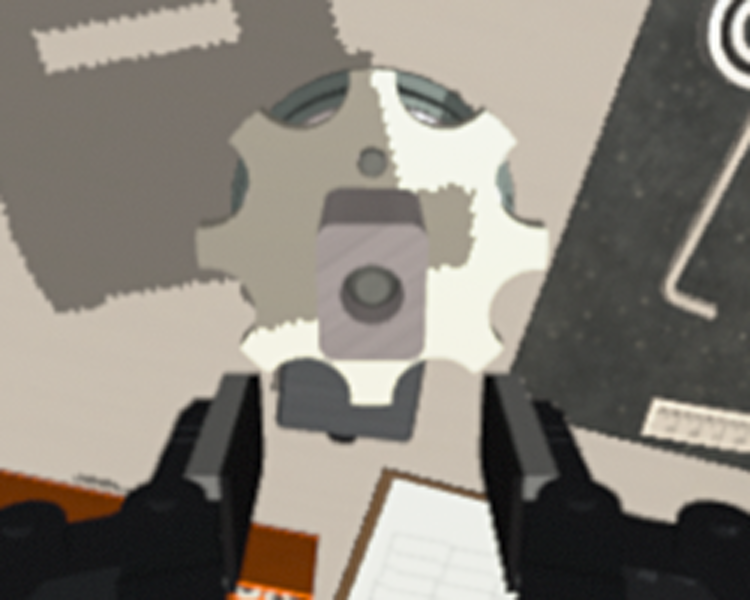

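View pics/s16.png

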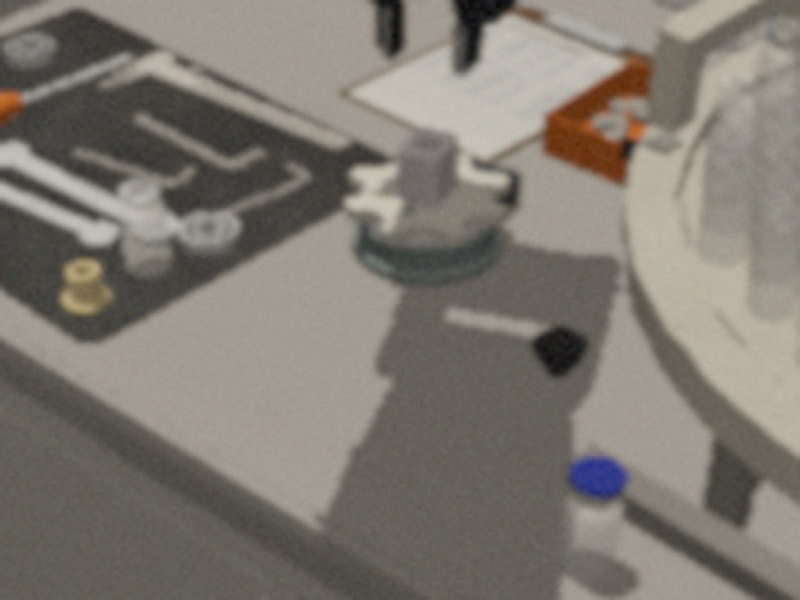

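```bash
python3 -c "
from h import *
robot.sign_off()"
```

```text
the job is handed in; nothing more can be done
```

The star wheel is on the drive, fully home and let go, and the job is handed in at about 23 s; sign-off reported no verdict.

**First grasp failed.** It slid off the top of the hub and pushed the wheel about 4 mm along the table. In the pictures the fingertips stood about 20 mm behind the TCP, where the description puts them 17 mm ahead. I re-gripped about 35 mm lower, and that held.

**Fitting.**
- At the shaft's taper the wheel met about 5 N sideways, so I shifted it by about 1 mm.
- I lined the hole up with the pin by looking through the hole with the wrist camera, and turned it 1° just before the pin. It went straight down, so it never rested on the pin to be turned under pressure.
- The only real press was about 10 N, at the end on the flange face.

**Last checks.**
- The pin fills the hole and the shaft stands in the bore.
- The hub's top matches, within about half a pixel, where it should appear at home height.
- The wheel looks level, the fingers are about 100 mm above it, and the wrist force is near zero.
- The bystanders visible in the last picture (knob, bush, capped vial and the items on the mat) stand where they were. The open vial was not checked again at the end.

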